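# Latch the plate case

## Robot

A 6-joint arm with a two-finger parallel gripper is mounted at the origin on the work surface. World frame = base frame: x ahead of the robot, y to its left, z up, the work surface at z = 0. Lengths are in m, angles in rad, forces in N, time in s.
With the tool pointing down it reaches from about 0.275 to 0.775 m from the base axis. Payload 14.6 kg.
Tool frame: the origin (TCP) lies midway between the tips of the shut fingers; the grasp point (between the pads) lies behind it (robot.grasp_offset is the z of the grasp point in the tool frame, in m); z points along the fingers, y is the line along which they close (so a half turn about z gives the same grasp; the last joint's range is limited). The gripper opens to 85 mm and grips with 20 to 120 N. Pads are 22 mm wide; open, the fingers measure 114 mm over their backs; the gripper's body (76 mm by 85 mm) begins 54 mm behind the grasp point. The pads swing forward as they close: fully open they stand 13 mm farther back than shut.
Start: joints at [0.974, 0.263, -0.048, 1.259, 0, 1.415], TCP at [0.224, 0.475, 0.231] pointing down, gripper open.
Joint ranges: [-2.65, 2.65], [-0.89, 1.7], [-1.18, 1.37], [-2.13, 2.11], [-1.35, 1.29], [-3.14, 3.14]. Speed limits (rad/s): [1.89, 1.89, 2.57, 2.79, 3.14, 3.14].

## Interface

Orientations are given as a unit quaternion [w, x, y, z].
In Python, from plant import monitor, grab_frame, robot gives the robot as it stands.
- The arm moves only by the tool move_arm, never from a script. Its argument "targets" is a list of rows, each an object of numbers: "x", "y", "z": the shift along the world's x, y, z in mm; "ax", "ay", "az": the turn, a rotation vector about the world's x, y, z in degrees; "fingers": the opening, from 0 (shut) to 1 (fully open). In form: [{"x": .., "y": .., "z": .., "ax": .., "ay": .., "az": .., "fingers": ..}, ...]. A call has 1 to 8 rows; each row shifts and turns the commanded pose from where the row before left it; what a row does not reach is not made up. A row lasts 1/12 s, in which the tool goes at most 41.7 mm and 7.16 degrees, less where a joint would pass 70% of its speed; a pose out of reach is approached as far as the arm can. A call with a gripper value outside its range is refused whole. The fingers move at their own pace and stop on an object; "squeeze" is the grip in N (left out, the last holds). Time passes only in rows, so rows that do not move let the fingers close. It gives the time, the measured TCP pose, the force, the opening and the grip force at its end, in the units of the state.
- monitor.observe(): the state, without advancing time (a new reading comes with each control period).
- grab_frame(name): name is "side" or "top"; returns a dict with "pixels" (400x640x3 uint8, blue, green, red), "range_z" (400x640 float32, m along the optical axis (not along the pixel's ray), 0 where there is no reading), "fx", "fy", "cx", "cy" (pixels), "k1" (the pictures are not rectified: a ray, as slopes to the right and down, at radius r is drawn at 1 + k1 r^2 times it, then the intrinsics apply), "rvec" (rotation vector, rad) and "tvec" (3), from world to camera coordinates, as OpenCV has them. Camera axes: x right, y down, z forward; pixel columns grow to the right and rows downward; lengths in m; the calibration is good to about 2 mm. A picture is of the moment at which its call begins.
- robot.close_job(): hands the job in; it is judged then, once.
The state is a dict: "t": time; "joint_pos": joint angles; "joint_vel": joint speeds; "effort": joint torques, N m; "ee_pos": TCP position; "tool_rot": TCP orientation; "wrist_force": force on the tool from outside, world axes, zero at the start; "wrist_torque": the same for the moment, N m; "opening": opening from 0.0 (shut) to 1.0 (fully open); "grip_force": force on a finger pad.
Only numpy, scipy, OpenCV 4.12 (cv2) and the standard library are available. Lean on these libraries where they do the work, as an engineer would, in place of code of your own. Each camera call takes 0.05 s, during which the arm holds its last target. There are 200 camera calls.

## Task

The lid of the black plate case on the bench stands ajar because its draw latch has come undone. Take the loop by its yellow tab, hook its bar over the lip of the brass keeper on the lid and down behind it, then press the red lever all the way down, past centre, so that it stays down by itself and holds the lid shut. Work gently: do not force the loop or ram the lever, and leave the bottle, lens and tin beside the case where they stand.

Things in the scene. Friction and masses are not known exactly. Their poses are not given: they have to be found in the camera images.
- case: Black case 240 mm wide (y) on a cradle board, fixed. Its seam runs along y: fixed shell x -100 to 0 mm, lid half 0 to 80 mm. Origin on the bench under the seam; z up, flat top at z 162 mm. Draw latch on top along x, at y = 0: lever on the shell, keeper on the lid. At the start the loop's bar lies loose on top of the keeper's lip.
- pivot (a point): Nominal lever pivot (axis along the case's y), fixed to the case at x -28, z 174 mm. The real pivot is up to 2.5 mm higher or lower (shims, differs each time). Axes as the case. The loop is pinned to the lever 20 mm from the pivot, 0.15 rad below the lever's plane on its handle side. Pulling the tab along +x lifts the lever; pressing the lever draws the loop along -x.
- keeper_spot (a point): Nominal place, fixed to the case (x 36, z 174 mm), of the twin brass hook's bearing face (looks to +x), lid ajar. Adjustable: really up to 6 mm off in x. Hook 28 mm wide: lip juts 6 mm past the face, 14.5 to 24 mm above the case top; foot 8 mm high; end fence 13 mm high, 11.5 to 19.5 mm past the face. The bar goes down the 5.5 mm slot between lip and fence, then back under the lip.
- tab (a point): Centre of the loop's yellow tab: a disc 20 mm across, 12 mm thick along the case's y (grip its two flat faces), 18 mm beyond the bar's centre and 26 mm above it when the loop lies level.
- crossbar (a point): Centre of the loop's steel crossbar, 4 mm thick, 44 mm long along the case's y, 73.5 mm from the loop's pin on the lever (legs 38 mm apart). The loop swings freely and drops by its weight; its legs are sprung and stretch up to 15 mm above a pull of 16 N (4 N per mm), so the lever draws the lid shut and then tensions the loop.
- lever (a joint): Red lever's angle: 0 down flat on its hard stop, free end to the case's -x; 1.57 upright; 2.4 at most. Plate 26 mm wide, reaches 68 mm from the pivot, upper face 4 mm over the pivot. Light friction holds it. The hooked loop goes taut at 0.9 to 1.7; from there the lever resists more and more, 3 to 10 N near its end, less again towards dead centre (about 0.15), then snaps down.
- lid (a joint): Lid half's angle about its hinge at the foot of the seam (20 mm over the bench): 0 shut, about 0.039 ajar (a soft gasket springs it open, 3 N per mm at the keeper).
- amber_bottle: Amber glass bottle, 60 mm across, 135 mm high, standing beside the case; origin at its foot. To be left alone.
- brass_lens: Brass lens barrel, 64 mm across, 85 mm high, standing beside the case; origin at its foot. To be left alone.
- salve_tin: Low round metal tin, 68 mm across, 45 mm high, beside the case; origin at its foot. To be left alone.

How it is judged:
By the outcome, as a careful person would: the job done as asked, in the order asked, and still so for the second after the job is handed in, with the robot touching nothing.
It also fails if it takes over 67 s, if anything falls off the work surface, if the arm or the gripper's body presses on something with over 40 N, if the wrist force passes 120 N, or if a joint passes its speed limit or range.

## Working session

There is one attempt and no reset: what is moved stays moved. The work goes in short steps, Python scripts to look and compute and a tool call to move; the robot and the scene stay as the last step left them, time stands still between calls to the robot, and variables do not carry over. Pictures are saved under pics/ and viewed, at most 11 in all, crops included, and the job is handed in when it is done.

Besides the shell and the picture viewer there is one more tool, called after ">>>" in YAML: its name, and indented under it one key for each argument. move_arm: Moves the arm, as the interface text tells. Its arguments: {"type":"object","properties":{"targets":{"type":"array","items":{"type":"object","properties":{"x":{"type":"number"},"y":{"type":"number"},"z":{"type":"number"},"ax":{"type":"number"},"ay":{"type":"number"},"az":{"type":"number"},"fingers":{"type":"number"}}}},"squeeze":{"type":"number"}},"required":["targets"]}

```bash
mkdir -p pics; ls
cat > h.py <<'E'
import numpy as np, cv2
from plant import monitor, grab_frame, robot
def shot(name,fn=None,crop=None,scale=1):
    f=grab_frame(name)
    im=f["pixels"]
    if fn:
        c=im if crop is None else im[crop[1]:crop[3],crop[0]:crop[2]]
        cv2.imwrite("pics/"+fn,cv2.resize(c,None,fx=scale,fy=scale,interpolation=cv2.INTER_CUBIC))
    np.savez("/tmp/%s.npz"%name,**f)
    return f
def load(name): return np.load("/tmp/%s.npz"%name)
def ray(f,u,v):
    k=float(f["k1"]);p=np.array([(u-f["cx"])/f["fx"],(v-f["cy"])/f["fy"]])
    q=p.copy()
    for _ in range(20): q=p/(1+k*(q@q))
    return q
def world(f,u,v,z=None,plane_z=None):
    R=cv2.Rodrigues(np.array(f["rvec"]).reshape(3,1))[0];t=np.array(f["tvec"]).ravel()
    q=np.array([*ray(f,u,v),1.0]);c=-R.T@t;d=R.T@q
    if plane_z is not None: return c+d*(plane_z-c[2])/d[2]
    if z is None: z=float(f["range_z"][int(round(v)),int(round(u))])
    return c+d*z
def proj(f,P):
    R=cv2.Rodrigues(np.array(f["rvec"]).reshape(3,1))[0];t=np.array(f["tvec"]).ravel()
    p=R@np.asarray(P)+t;q=p[:2]/p[2];q=q*(1+float(f["k1"])*(q@q))
    return np.array([q[0]*f["fx"]+f["cx"],q[1]*f["fy"]+f["cy"]])
def cloud(f):
    # all pixels to world
    R=cv2.Rodrigues(np.array(f["rvec"]).reshape(3,1))[0];t=np.array(f["tvec"]).ravel()
    v,u=np.mgrid[0:400,0:640];p=np.stack([(u-f["cx"])/f["fx"],(v-f["cy"])/f["fy"]],-1);q=p.copy()
    for _ in range(20): q=p/(1+float(f["k1"])*(q**2).sum(-1,keepdims=True))
    Z=f["range_z"][...,None];P=np.concatenate([q*Z,Z],-1)
    return (P-t)@R
E
python3 - <<'E'
from h import *
s=monitor.observe();print(s["t"],s["ee_pos"],s["tool_rot"],s["opening"],robot.grasp_offset)
for n in("side","top"):
    f=shot(n,n+"1.png",None,1.25);R=cv2.Rodrigues(f["rvec"])[0];print(n,f["fx"],f["k1"],-R.T@np.array(f["tvec"]).ravel(),R[2])
E
```

```text
pics
0.0 [0.22431179 0.47435071 0.23082599] [-1.99969558e-04  2.19109433e-01  9.75700140e-01 -5.02713383e-04] 1.0032013826592414 -0.0187
side 361.12497501240443 -0.007504602585358703 [ 1.01047083 -0.1836376   0.71139088] [-0.61583066  0.26288063 -0.74272901]
top 460.3509951412779 -0.07889102872935316 [0.37380984 0.03982885 1.17663572] [ 0.16122868  0.00388941 -0.98690941]
```

View pics/side1.png

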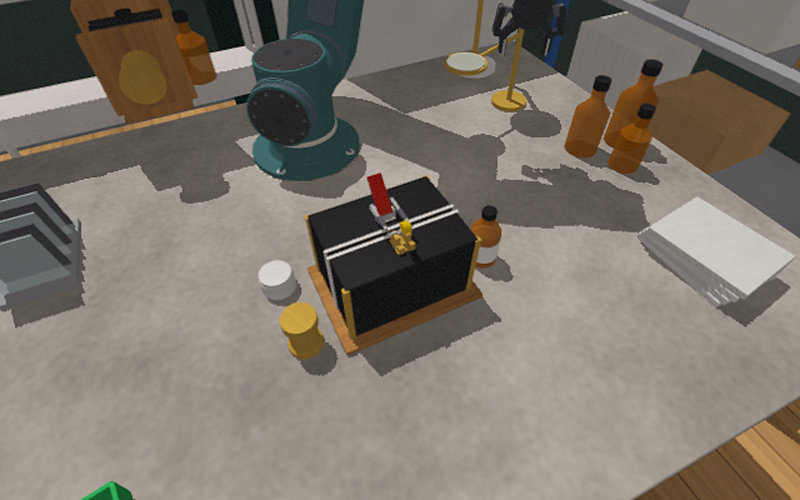

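View pics/top1.png

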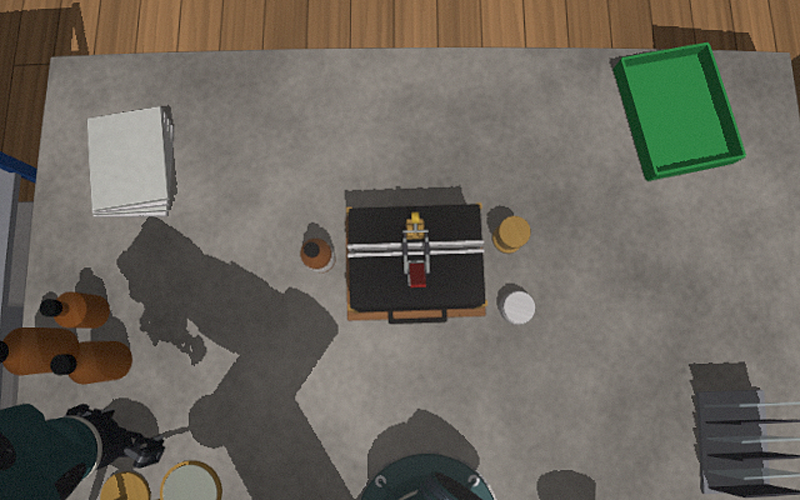

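The case sits ahead of the base with its x along world x. The lever (about px 417,275 in the top view) stands up, and the loop and tab (about 415,218) lie at the keeper. Next I'll take precise crops and fit the case pose.

Run:
```python
from h import *
f=load("top");P=cloud(f)
m=(abs(P[...,2]-0.162)<0.006)&(P[...,0]>.3)&(P[...,0]<.7)&(abs(P[...,1])<.25)
pts=P[m];print(len(pts),pts.min(0),pts.max(0))
r=cv2.minAreaRect((pts[:,:2]*1000).astype(np.float32));print(r, cv2.boxPoints(r))
# lid vs shell
im=f["pixels"]
c=im[155:240,310:350]
for n,b in(("side",(240,130,400,240)),("top",(270,155,400,255))):
    g=load(n);c=g["pixels"][b[1]:b[3],b[0]:b[2]];cv2.imwrite("pics/%s2.png"%n,cv2.resize(c,None,fx=5,fy=5,interpolation=cv2.INTER_CUBIC))
for n in("side","top"):
    g=load(n);hsv=cv2.cvtColor(g["pixels"],cv2.COLOR_BGR2HSV);Q=cloud(g)
    near=(abs(Q[...,1])<.1)&(Q[...,0]>.3)&(Q[...,0]<.65)&(Q[...,2]>.165)
    for nm,mk in(("yellow",cv2.inRange(hsv,(22,180,120),(35,255,255))>0),("red",(cv2.inRange(hsv,(0,150,60),(6,255,255))>0)|(cv2.inRange(hsv,(174,150,60),(180,255,255))>0))):
        q=Q[mk&near]; print(n,nm,len(q),np.median(q,0),q.min(0),q.max(0))
```

```text
7615 [ 0.41599954 -0.10304123  0.15602066] [0.60844724 0.14326785 0.1678769 ]
((512.1954345703125, 20.959320068359375), (185.5082244873047, 242.47752380371094), 1.7408591508865356) [[ 415.80103  139.32434]
 [ 423.16724 -103.04126]
 [ 608.58984  -97.4057 ]
 [ 601.22363  144.9599 ]]
side yellow 74 [0.57547053 0.0200149  0.21748952] [0.55895778 0.01483534 0.18290471] [0.58138909 0.03426461 0.22284902]
side red 363 [0.47569312 0.019516   0.20373212] [0.4525583  0.00654937 0.17554436] [0.49755018 0.03418417 0.23129366]
top yellow 3 [0.56312796 0.01995537 0.21638207] [0.56135065 0.0178685  0.2142319 ] [0.57536405 0.02214358 0.22002538]
top red 190 [0.47248911 0.020356   0.20623583] [0.37380984 0.00845749 0.17732934] [0.49516602 0.03982885 1.17663572]
```

View pics/side2.png

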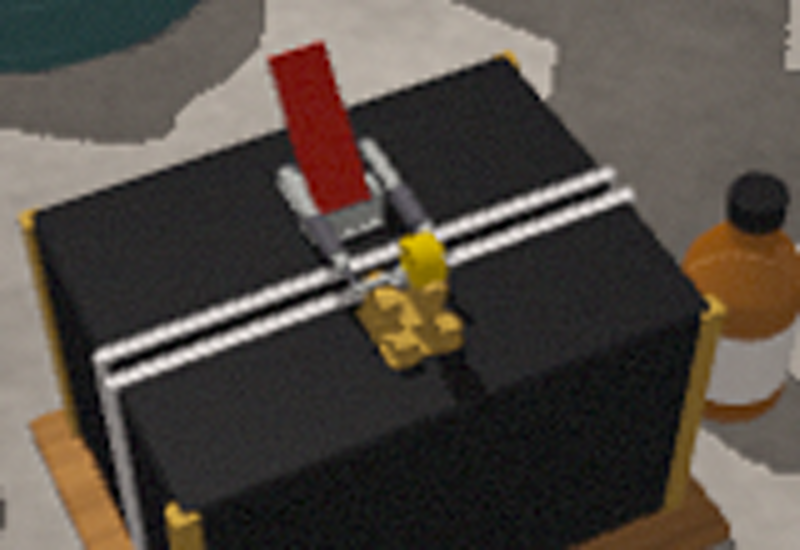

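View pics/top2.png

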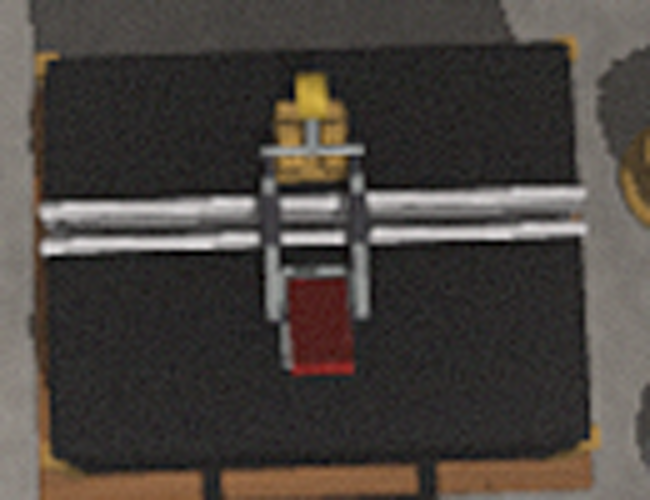

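The crops show the lever leaning towards −x at about 0.9 rad. The bar lies across the brass hook (top crop, y≈150), with the yellow tab just past it (310,90). I'll put the features into the case frame.

```bash
cat >> h.py <<'E'
YAW=np.radians(1.74);O=np.array([.5194,.0212,0])
ex=np.array([np.cos(YAW),np.sin(YAW),0]);ey=np.array([-np.sin(YAW),np.cos(YAW),0])
C=np.array([ex,ey,[0,0,1]])
def case(P): return (np.asarray(P)-O)@C.T*1000
def toworld(p): return O+np.asarray(p)/1000@C
E
python3 - <<'E'
from h import *
np.set_printoptions(precision=1,suppress=True)
f=load("top");u0,v0=270,155
def pt(n,cu,cv,b,z): 
    g=load(n);return case(world(g,b[0]+(cu-2)/5,b[1]+(cv-2)/5,plane_z=z))
T=(270,155);S=(240,130)
print("seam strip edges top",[pt("top",315,y,T,.162) for y in(230,245,200,215)])
print("corners",[pt("top",a,b,T,.162) for a,b in((38,60),(578,48),(52,465),(595,440))])
print("bar top",pt("top",262,150,T,.188),pt("top",365,150,T,.188))
print("hook ends top",pt("top",312,182,T,.186),pt("top",312,100,T,.175))
print("tab top end",pt("top",312,72,T,.214), pt("top",298,90,T,.214),pt("top",328,90,T,.214))
g=load("side")
for n in("side","top"):
    g=load(n);Q=case(cloud(g));hsv=cv2.cvtColor(g["pixels"],cv2.COLOR_BGR2HSV)
    sel=(abs(Q[...,1])<14)&(Q[...,0]>20)&(Q[...,0]<80)&(Q[...,2]>166)&(Q[...,2]<260)
    q=Q[sel];q=q[np.argsort(q[:,0])];print(n,len(q))
    print(q[::max(1,len(q)//45)])
    sel=(abs(Q[...,1])<12)&(Q[...,0]>-90)&(Q[...,0]<-20)&(Q[...,2]>172)&(Q[...,2]<260)&(hsv[...,1]>150)
    q=Q[sel];print("lever fit",len(q),np.polyfit(q[:,0],q[:,2],1),q[:,0].min(),q[:,2].max(),np.median(q,0))
E
```

```text
seam strip edges top [array([  0.9,  -0.9, 162. ]), array([ -5.9,  -0.6, 162. ]), array([ 14.4,  -1.4, 162. ]), array([  7.6,  -1.1, 162. ])]
corners [array([ 83. , 120.9, 162. ]), array([  79.3, -123. ,  162. ]), array([-98.9, 118.7, 162. ]), array([ -97. , -120.1,  162. ])]
bar top [ 33.3  21.4 188. ] [ 31.6 -23.5 188. ]
hook ends top [ 18.6   0.1 186. ] [ 57.3  -1.6 175. ]
tab top end [ 61.6  -1.2 214. ] [ 54.    5.1 214. ] [ 53.5  -7.7 214. ]
side 226
[[ 24.8  -5.4 183. ]
 [ 28.2   4.1 169.7]
 [ 32.5  -6.9 187.9]
 [ 33.1 -11.6 187.8]
 [ 33.7  -0.7 188.9]
 [ 34.3  -7.7 187. ]
 [ 36.3   4.6 168.2]
 [ 37.2   4.2 178.1]
 [ 38.8  -7.8 182.6]
 [ 39.6  -3.6 190. ]
 [ 40.   -8.7 169.3]
 [ 40.9   4.5 166.5]
 [ 41.6   6.5 166.3]
 [ 42.4  10.6 182.9]
 [ 42.7  -9.9 175.5]
 [ 43.    8.  166.9]
 [ 43.3  -7.8 183.9]
 [ 43.6   7.7 176.6]
 [ 44.    5.2 178.2]
 [ 44.3   7.3 180.4]
 [ 44.8  -8.8 168.1]
 [ 45.5  -6.3 219.2]
 [ 47.2   1.5 219.8]
 [ 49.2   9.4 172.3]
 [ 49.8  -4.1 222. ]
 [ 50.4  11.  172.6]
 [ 51.    6.2 172.6]
 [ 51.5 -12.  173.3]
 [ 51.9 -12.3 170.8]
 [ 52.7  -3.4 221.5]
 [ 53.8  -
[... 814 characters left out ...]
3.6]
 [ 36.9  10.3 185. ]
 [ 37.8   3.8 191. ]
 [ 38.8   1.7 196.8]
 [ 39.3   3.8 194.8]
 [ 40.9   1.6 197.3]
 [ 41.2   4.  219.3]
 [ 41.5   8.  183.9]
 [ 41.9  -0.5 203.6]
 [ 42.2 -11.7 188. ]
 [ 43.1  -7.5 184.5]
 [ 43.3   1.8 218.9]
 [ 43.9   6.  216.9]
 [ 45.   -4.6 219.9]
 [ 46.5  -4.6 223.2]
 [ 47.3   1.7 220.8]
 [ 48.3  -8.  168.6]
 [ 48.6  -5.9 167.5]
 [ 49.    5.9 223.5]
 [ 49.5   1.6 220.5]
 [ 50.2  12.  174.6]
 [ 51.4   3.6 222. ]
 [ 51.9 -10.3 173.3]
 [ 52.9   9.6 171.8]
 [ 53.8  -2.9 219.9]
 [ 54.1   7.4 176.8]
 [ 55.4  -5.  222.1]
 [ 55.9  -2.9 220. ]
 [ 56.9   1.2 216. ]
 [ 58.4  -0.9 218.7]]
lever fit 184 [ -1.2 149.2] -68.61507133650782 233.25680403170944 [-45.8   0.2 205.6]
```

>>> move_arm:
  targets:
    - {"x": 18, "y": -28, "z": 4, "az": 1.7, "fingers": 0.4}
    - {"x": 22, "y": -28, "z": 4, "az": 1.7}
    - {"x": 22, "y": -28, "z": 4, "az": 1.7}
    - {"x": 22, "y": -28, "z": 4, "az": 1.7}
    - {"x": 22, "y": -28, "z": 4, "az": 1.7}
    - {"x": 22, "y": -28, "z": 4, "az": 1.7}
    - {"x": 22, "y": -28, "z": 4, "az": 1.7}
    - {"x": 22, "y": -28, "z": 2, "az": 1.7}

```text
$.targets[0]: bad value
```

>>> move_arm:
  targets:
    - {"x": 22, "y": -28, "az": 1.7}
    - {"x": 22, "y": -28, "az": 1.7}
    - {"x": 22, "y": -28, "az": 1.7}
    - {"x": 22, "y": -28, "az": 1.7}
    - {"x": 22, "y": -28, "az": 1.7}
    - {"x": 22, "y": -28, "az": 1.7}
    - {"x": 22, "y": -28, "az": 1.7}
    - {"x": 20, "y": -30, "az": 1.6}

```text
$.targets[0]: bad value
```

>>> move_arm:
  targets:
    - {}
    - {}
    - {}

```text
$.targets[0]: bad value
```

```bash
cat >> h.py <<'E'
def tcp():
    from scipy.spatial.transform import Rotation as Ro
    s=monitor.observe();q=s["tool_rot"];M=Ro.from_quat([q[1],q[2],q[3],q[0]]).as_matrix()
    return s,M
def st():
    s,M=tcp();e=s["ee_pos"];g=e+M[:,2]*robot.grasp_offset
    print("t",s["t"],"tcp",np.round(e*1000,1),"tcp_case",case(e).round(1),"grasp_case",case(g).round(1),"F",np.round(s["wrist_force"],2),"op",round(s["opening"],3),"grip",s["grip_force"],"z",(C@M[:,2]).round(3),"y",(C@M[:,1]).round(3))
E
cat > plan.py <<'E'
from h import *
piv=np.array([-26.8,176.]);
def tab(bx,bz):
    # circle-circle intersection: pin 20 from pivot, 73.5 from bar, upper solution
    b=np.array([bx,bz]);d=b-piv;L=np.hypot(*d);a=(400-73.5**2+L*L)/(2*L);h=np.sqrt(max(0,400-a*a));u=d/L;n=np.array([-u[1],u[0]])
    p=piv+a*u+h*n;v=(b-p)/73.5;th=np.arctan2(p[1]-piv[1],-(p[0]-piv[0]))+.15
    t=b+v*18+np.array([-v[1],v[0]])*26
    return t,np.degrees(-np.arctan2(v[1],v[0])),th
for b in((32.6,188),(34,192),(42,193),(52,192),(52,181),(47,181),(46.5,181),(46.5,176),(46.5,172.5),(42,172.5)):
    t,be,th=tab(*b);print(b,t.round(1),"pitch",round(be,1),"lever",round(th,2))
E
python3 -c "
from h import *
st()"; python3 plan.py
```

```text
t 0.1 tcp [224.3 474.4 230.9] tcp_case [-281.2  461.9  230.9] grasp_case [-281.2  462.   249.6] F [-0.84  0.27 -0.57] op 0.997 grip 0.0 z [-0.001 -0.001 -1.   ] y [ 0.455  0.891 -0.001]
(32.6, 188) [ 51.4 213.4] pitch 1.7 lever 0.94
(34, 192) [ 51.8 218.1] pitch -0.4 lever 1.03
(42, 193) [ 60.9 218.4] pitch 1.9 lever 1.49
(52, 192) [ 71.1 217.2] pitch 2.5 lever 1.99
(52, 181) [ 74.6 203.1] pitch 10.9 lever 2.06
(47, 181) [ 69.9 202.8] pitch 11.7 lever 1.81
(46.5, 181) [ 69.4 202.8] pitch 11.7 lever 1.79
(46.5, 176) [ 70.8 196.2] pitch 15.7 lever 1.85
(46.5, 172.5) [ 71.8 191.5] pitch 18.4 lever 1.9
(42, 172.5) [ 67.4 191.4] pitch 18.6 lever 1.68
```

>>> move_arm:
  targets:
    - {"x": 18, "y": -28, "z": 4, "ax": 0, "ay": 0, "az": 1.7, "fingers": 0.4}
    - {"x": 22, "y": -28, "z": 4, "ax": 0, "ay": 0, "az": 1.7, "fingers": 0.4}
    - {"x": 22, "y": -28, "z": 4, "ax": 0, "ay": 0, "az": 1.7, "fingers": 0.4}
    - {"x": 22, "y": -28, "z": 4, "ax": 0, "ay": 0, "az": 1.7, "fingers": 0.4}
    - {"x": 22, "y": -28, "z": 4, "ax": 0, "ay": 0, "az": 1.7, "fingers": 0.4}
    - {"x": 22, "y": -28, "z": 4, "ax": 0, "ay": 0, "az": 1.7, "fingers": 0.4}
    - {"x": 22, "y": -28, "z": 4, "ax": 0, "ay": 0, "az": 1.7, "fingers": 0.4}
    - {"x": 22, "y": -28, "z": 2, "ax": 0, "ay": 0, "az": 1.7, "fingers": 0.4}
  squeeze: 20

```text
t: 0.77
ee_pos: [0.3972, 0.249, 0.2616]
tool_rot: [0.0, 0.101, 0.995, 0.0]
wrist_force: [0.3, 0.6, 0.0]
opening: 0.398
grip_force: 0.0
```

>>> move_arm:
  targets:
    - {"x": 22, "y": -28, "z": 0, "ax": 0, "ay": 0, "az": 1.7, "fingers": 0.4}
    - {"x": 22, "y": -28, "z": 0, "ax": 0, "ay": 0, "az": 1.7, "fingers": 0.4}
    - {"x": 22, "y": -28, "z": 0, "ax": 0, "ay": 0, "az": 1.7, "fingers": 0.4}
    - {"x": 22, "y": -28, "z": 0, "ax": 0, "ay": 0, "az": 1.7, "fingers": 0.4}
    - {"x": 22, "y": -28, "z": 0, "ax": 0, "ay": 0, "az": 1.7, "fingers": 0.4}
    - {"x": 22, "y": -28, "z": 0, "ax": 0, "ay": 0, "az": 1.7, "fingers": 0.4}
    - {"x": 22, "y": -28, "z": 0, "ax": 0, "ay": 0, "az": 1.7, "fingers": 0.4}
    - {"x": 22, "y": -30, "z": 0, "ax": 0, "ay": 0, "az": 1.6, "fingers": 0.4}

```text
t: 1.43
ee_pos: [0.5731, 0.0231, 0.261]
tool_rot: [-0.0, -0.016, 1.0, 0.0]
wrist_force: [1.4, 0.3, -0.7]
opening: 0.402
grip_force: 0.0
```

```bash
python3 -c "
from h import *
st()"
```

```text
t 1.4333 tcp [573.1  23.1 261. ] tcp_case [ 53.8   0.3 261. ] grasp_case [ 53.8   0.3 279.7] F [ 1.35  0.32 -0.65] op 0.402 grip 0.0 z [-0.  0. -1.] y [-0.002  1.     0.   ]
```

>>> move_arm:
  targets:
    - {"x": -2.3, "y": -1, "z": -20, "ax": 0, "ay": 0, "az": 0, "fingers": 0.4}
    - {"x": 0, "y": 0, "z": -20, "ax": 0, "ay": 0, "az": 0, "fingers": 0.4}
    - {"x": 0, "y": 0, "z": -14, "ax": 0, "ay": 0, "az": 0, "fingers": 0.4}
    - {"x": 0, "y": 0, "z": -10, "ax": 0, "ay": 0, "az": 0, "fingers": 0.4}
    - {"x": 0, "y": 0, "z": 0, "ax": 0, "ay": 0, "az": 0, "fingers": 0.3}

```text
t: 1.85
ee_pos: [0.5691, 0.0236, 0.1951]
tool_rot: [-0.002, -0.015, 1.0, 0.0]
wrist_force: [-0.7, 1.0, 0.7]
opening: 0.303
grip_force: 0.0
```

```bash
python3 -c "
from h import *
shot('side','side3.png',(260,120,400,230),5);st()"
```

```text
t 1.9 tcp [569.6  23.6 196.4] tcp_case [ 50.2   0.9 196.4] grasp_case [ 50.3   0.9 215.1] F [-0.69 -0.3   0.32] op 0.3 grip 0.0 z [-0.002  0.    -1.   ] y [-0.001  1.     0.   ]
```

View pics/side3.png

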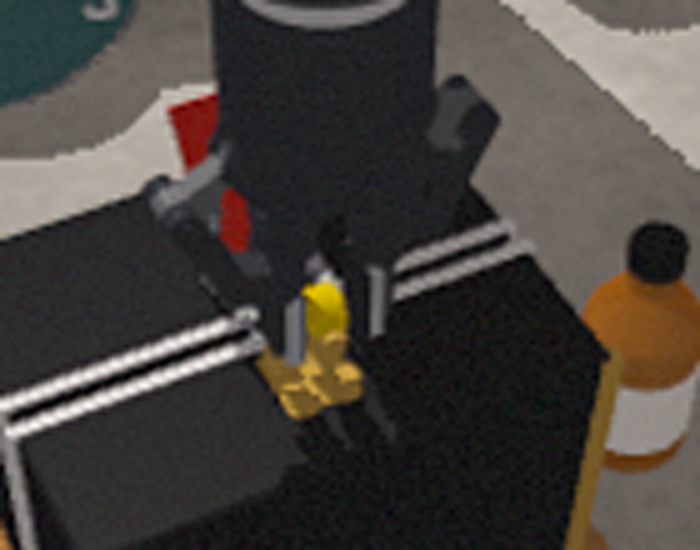

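The pads stand either side of the tab, which is nearer the left (−y) pad. I'll shift about −2 mm in y and close gently.

>>> move_arm:
  targets:
    - {"x": 1, "y": -2, "z": 0, "ax": 0, "ay": 0, "az": 0, "fingers": 0.25}
    - {"x": 0, "y": 0, "z": 0, "ax": 0, "ay": 0, "az": 0, "fingers": 0.18}
    - {"x": 0, "y": 0, "z": 0, "ax": 0, "ay": 0, "az": 0, "fingers": 0.1}
    - {"x": 0, "y": 0, "z": 0, "ax": 0, "ay": 0, "az": 0, "fingers": 0.05}
    - {"x": 0, "y": 0, "z": 0, "ax": 0, "ay": 0, "az": 0, "fingers": 0.05}
  squeeze: 25

```text
t: 2.32
ee_pos: [0.5717, 0.0217, 0.198]
tool_rot: [0.001, -0.016, 1.0, 0.0]
wrist_force: [2.0, 2.0, 4.1]
opening: 0.134
grip_force: 30.0
```

```bash
python3 -c "
from h import *
st()"
```

```text
t 2.3167 tcp [571.7  21.7 198. ] tcp_case [ 52.3  -1.1 198. ] grasp_case [ 52.3  -1.1 216.7] F [1.98 2.01 4.1 ] op 0.134 grip 29.952098429203033 z [ 0.002  0.    -1.   ] y [-0.001  1.     0.   ]
```

>>> move_arm:
  targets:
    - {"x": 0.5, "y": 0, "z": 2.5, "ax": 0, "ay": 0, "az": 0, "fingers": 0.05}
    - {"x": 0.5, "y": 0, "z": 2.5, "ax": 0, "ay": 0, "az": 0, "fingers": 0.05}
    - {"x": 4, "y": 0.1, "z": 0, "ax": 0, "ay": 0, "az": 0, "fingers": 0.05}
    - {"x": 4, "y": 0.1, "z": 0, "ax": 0, "ay": 0, "az": 0, "fingers": 0.05}
    - {"x": 4, "y": 0.1, "z": 0, "ax": 0, "ay": 0.2, "az": 0, "fingers": 0.05}
    - {"x": 4, "y": 0.2, "z": -0.5, "ax": 0, "ay": 0.3, "az": 0, "fingers": 0.05}
    - {"x": 2.5, "y": 0.1, "z": -0.5, "ax": 0, "ay": 0.3, "az": 0, "fingers": 0.05}
    - {"x": 0, "y": 0, "z": 0, "ax": 0, "ay": 0, "az": 0, "fingers": 0.05}

```text
t: 2.98
ee_pos: [0.5917, 0.0222, 0.2009]
tool_rot: [-0.007, -0.016, 1.0, 0.0]
wrist_force: [1.6, 2.8, 0.8]
opening: 0.136
grip_force: 29.5
```

```bash
python3 -c "
from h import *
f=shot('side','side4.png',(260,120,400,230),5);st();shot('top','top4.png',(270,155,400,255),5);st()
for n in('side','top'):
    g=load(n);Q=case(cloud(g));hsv=cv2.cvtColor(g['pixels'],cv2.COLOR_BGR2HSV)
    sel=(abs(Q[...,1])<12)&(Q[...,0]>-90)&(Q[...,0]<20)&(Q[...,2]>172)&(Q[...,2]<260)&(hsv[...,1]>150)&((hsv[...,0]<6)|(hsv[...,0]>174))
    q=Q[sel];
    if len(q): print(n,len(q),np.median(q,0),q.min(0),q.max(0))
"; cd pics; python3 -c "
import cv2,numpy as np
a=cv2.imread('side4.png');b=cv2.imread('top4.png');cv2.imwrite('both4.png',cv2.resize(np.vstack([a[:,:650],b[:450]]),None,fx=1,fy=1)[:, :])
c=np.hstack([a[100:500,50:450],b[0:400,150:550]]);cv2.imwrite('both4.png',c)"
```

```text
t 3.0333 tcp [591.7  22.2 201.1] tcp_case [ 72.3  -1.2 201.1] grasp_case [ 72.5  -1.2 219.8] F [1.51 2.24 1.52] op 0.138 grip 29.5208340883255 z [-0.013  0.001 -1.   ] y [-0.001  1.     0.001]
t 3.0833 tcp [591.6  22.2 201.3] tcp_case [ 72.2  -1.2 201.3] grasp_case [ 72.4  -1.2 220. ] F [2.21 2.57 1.38] op 0.13 grip 29.523019194602966 z [-0.013  0.    -1.   ] y [-0.001  1.     0.   ]
side 19 [-15.58386141   5.14413205 189.75127909] [-22.01382811  -1.54316783 178.31415716] [ -9.96653838  10.89431255 204.91552423]
```

View pics/both4.png

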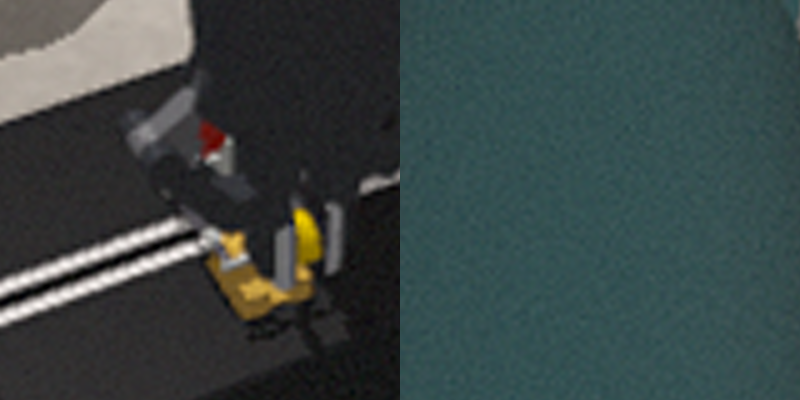

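The left end of the bar shows at about (232,255) in the left crop, now past the hook lip. The lever has swung up and forces are low. Next I lower it in front of the lip.

>>> move_arm:
  targets:
    - {"x": 0.4, "y": 0, "z": -3.5, "ax": 0, "ay": 2.1, "az": 0, "fingers": 0.05}
    - {"x": 0.4, "y": 0, "z": -3.5, "ax": 0, "ay": 2.1, "az": 0, "fingers": 0.05}
    - {"x": 0.4, "y": 0, "z": -3.5, "ax": 0, "ay": 2.1, "az": 0, "fingers": 0.05}
    - {"x": 0.4, "y": 0, "z": -3.5, "ax": 0, "ay": 2.1, "az": 0, "fingers": 0.05}
    - {"x": 0, "y": 0, "z": 0, "ax": 0, "ay": 0, "az": 0, "fingers": 0.05}
    - {"x": 0, "y": 0, "z": 0, "ax": 0, "ay": 0, "az": 0, "fingers": 0.05}

```text
t: 3.58
ee_pos: [0.5926, 0.0222, 0.1869]
tool_rot: [-0.08, -0.016, 0.997, 0.001]
wrist_force: [1.0, 3.0, 2.1]
opening: 0.138
grip_force: 29.5
```

```bash
python3 -c "
from h import *
f=shot('side','side5.png',(280,140,380,210),8);st()
Q=case(cloud(f))
sel=(Q[...,1]<-12)&(Q[...,1]>-26)&(Q[...,0]>10)&(Q[...,0]<80)&(Q[...,2]>168)&(Q[...,2]<215)
v,u=np.nonzero(sel)
for a,b in zip(u,v): print(a,b,Q[b,a].round(0))
" | head -60
```

```text
t 3.6333 tcp [592.6  22.2 187.4] tcp_case [ 73.2  -1.2 187.4] grasp_case [ 76.2  -1.3 205.8] F [1.76 3.37 1.08] op 0.137 grip 29.46175128221512 z [-0.158  0.005 -0.987] y [-0.     1.     0.005]
321 194 [ 80. -21. 214.]
314 195 [ 47. -21. 180.]
320 195 [ 76. -21. 208.]
321 195 [ 79. -21. 211.]
314 196 [ 51. -23. 182.]
315 196 [ 52. -21. 181.]
318 196 [ 52. -15. 178.]
319 196 [ 70. -21. 199.]
320 196 [ 72. -20. 200.]
321 196 [ 79. -21. 208.]
314 197 [ 51. -23. 179.]
315 197 [ 53. -21. 180.]
316 197 [ 52. -19. 177.]
318 197 [ 49. -13. 171.]
319 197 [ 52. -12. 174.]
320 197 [ 74. -21. 200.]
317 198 [ 48. -15. 169.]
318 198 [ 51. -14. 171.]
319 198 [ 53. -13. 172.]
320 198 [ 75. -21. 199.]
321 198 [ 78. -21. 201.]
318 199 [ 54. -15. 171.]
319 199 [ 56. -14. 173.]
321 199 [ 79. -21. 200.]
319 200 [ 57. -15. 172.]
320 200 [ 57. -12. 170.]
```

View pics/side5.png

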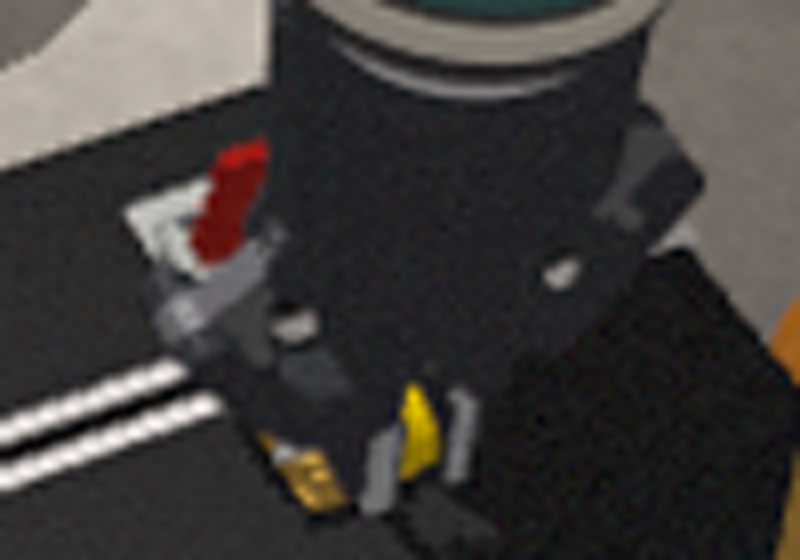

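The bar's visible end measures about (51.5, −22, 180.5) mm in the case frame, in front of the lip and above the fence. I'll ease it back towards the lip face while watching the force.

>>> move_arm:
  targets:
    - {"x": -1, "y": 0, "z": 0, "ax": 0, "ay": 0.2, "az": 0, "fingers": 0.05}
    - {"x": -1, "y": 0, "z": 0, "ax": 0, "ay": 0.2, "az": 0, "fingers": 0.05}
    - {"x": -1, "y": 0, "z": 0, "ax": 0, "ay": 0.2, "az": 0, "fingers": 0.05}
    - {"x": 0, "y": 0, "z": 0, "ax": 0, "ay": 0, "az": 0, "fingers": 0.05}

```text
t: 3.97
ee_pos: [0.5891, 0.0222, 0.1876]
tool_rot: [-0.085, -0.016, 0.996, 0.001]
wrist_force: [1.4, 0.7, 0.1]
opening: 0.131
grip_force: 29.3
```

>>> move_arm:
  targets:
    - {"x": -1, "y": 0, "z": 0, "ax": 0, "ay": 0.2, "az": 0, "fingers": 0.05}
    - {"x": 0, "y": 0, "z": 0, "ax": 0, "ay": 0, "az": 0, "fingers": 0.05}
    - {"x": 0, "y": 0, "z": 0, "ax": 0, "ay": 0, "az": 0, "fingers": 0.05}

```text
t: 4.22
ee_pos: [0.5881, 0.0222, 0.1873]
tool_rot: [-0.087, -0.016, 0.996, 0.001]
wrist_force: [0.5, 2.5, 0.4]
opening: 0.137
grip_force: 29.3
```

>>> move_arm:
  targets:
    - {"x": -1, "y": 0, "z": 0, "ax": 0, "ay": 0.2, "az": 0, "fingers": 0.05}
    - {"x": 0, "y": 0, "z": 0, "ax": 0, "ay": 0, "az": 0, "fingers": 0.05}
    - {"x": 0, "y": 0, "z": 0, "ax": 0, "ay": 0, "az": 0, "fingers": 0.05}

```text
t: 4.47
ee_pos: [0.5872, 0.0222, 0.1872]
tool_rot: [-0.089, -0.016, 0.996, 0.001]
wrist_force: [0.2, 1.8, -0.8]
opening: 0.131
grip_force: 29.3
```

>>> move_arm:
  targets:
    - {"x": -1, "y": 0, "z": 0, "ax": 0, "ay": 0.2, "az": 0, "fingers": 0.05}
    - {"x": 0, "y": 0, "z": 0, "ax": 0, "ay": 0, "az": 0, "fingers": 0.05}
    - {"x": 0, "y": 0, "z": 0, "ax": 0, "ay": 0, "az": 0, "fingers": 0.05}

```text
t: 4.72
ee_pos: [0.5864, 0.0222, 0.1873]
tool_rot: [-0.091, -0.016, 0.996, 0.001]
wrist_force: [2.8, 2.0, -0.6]
opening: 0.132
grip_force: 29.3
```

>>> move_arm:
  targets:
    - {"x": -1, "y": 0, "z": 0, "ax": 0, "ay": 0.2, "az": 0, "fingers": 0.05}
    - {"x": 0, "y": 0, "z": 0, "ax": 0, "ay": 0, "az": 0, "fingers": 0.05}
    - {"x": 0, "y": 0, "z": 0, "ax": 0, "ay": 0, "az": 0, "fingers": 0.05}

```text
t: 4.97
ee_pos: [0.5856, 0.0222, 0.1874]
tool_rot: [-0.092, -0.016, 0.996, 0.001]
wrist_force: [5.2, 1.7, -0.5]
opening: 0.135
grip_force: 29.4
```

Contact with the lip face started near TCP x 0.5870, rising about 3 N/mm. I'll back off 1.5 mm and go down the slot.

>>> move_arm:
  targets:
    - {"x": 1.5, "y": 0, "z": 0, "ax": 0, "ay": -0.3, "az": 0, "fingers": 0.05}
    - {"x": 0, "y": 0, "z": -1.3, "ax": 0, "ay": 0.8, "az": 0, "fingers": 0.05}
    - {"x": 0.1, "y": 0, "z": -1.3, "ax": 0, "ay": 0.8, "az": 0, "fingers": 0.05}
    - {"x": 0, "y": 0, "z": -1.3, "ax": 0, "ay": 0.8, "az": 0, "fingers": 0.05}
    - {"x": 0.1, "y": 0, "z": -1.3, "ax": 0, "ay": 0.8, "az": 0, "fingers": 0.05}
    - {"x": 0, "y": 0, "z": 0, "ax": 0, "ay": 0, "az": 0, "fingers": 0.05}
    - {"x": 0, "y": 0, "z": 0, "ax": 0, "ay": 0, "az": 0, "fingers": 0.05}

```text
t: 5.55
ee_pos: [0.5869, 0.0222, 0.1815]
tool_rot: [-0.118, -0.016, 0.993, 0.002]
wrist_force: [-0.8, 1.0, -0.2]
opening: 0.133
grip_force: 29.3
```

>>> move_arm:
  targets:
    - {"x": 0, "y": 0, "z": -1.3, "ax": 0, "ay": 0.8, "az": 0, "fingers": 0.05}
    - {"x": 0.1, "y": 0, "z": -1.3, "ax": 0, "ay": 0.8, "az": 0, "fingers": 0.05}
    - {"x": 0, "y": 0, "z": 0, "ax": 0, "ay": 0, "az": 0, "fingers": 0.05}
    - {"x": 0, "y": 0, "z": 0, "ax": 0, "ay": 0, "az": 0, "fingers": 0.05}

```text
t: 5.88
ee_pos: [0.587, 0.0221, 0.1791]
tool_rot: [-0.132, -0.015, 0.991, 0.002]
wrist_force: [-0.1, 2.1, -1.3]
opening: 0.134
grip_force: 29.2
```

>>> move_arm:
  targets:
    - {"x": 0, "y": 0, "z": -1.3, "ax": 0, "ay": 0.8, "az": 0, "fingers": 0.05}
    - {"x": 0.1, "y": 0, "z": -1.3, "ax": 0, "ay": 0.8, "az": 0, "fingers": 0.05}
    - {"x": 0, "y": 0, "z": 0, "ax": 0, "ay": 0, "az": 0, "fingers": 0.05}
    - {"x": 0, "y": 0, "z": 0, "ax": 0, "ay": 0, "az": 0, "fingers": 0.05}

```text
t: 6.22
ee_pos: [0.5872, 0.0222, 0.1765]
tool_rot: [-0.146, -0.015, 0.989, 0.002]
wrist_force: [-1.4, 2.1, -1.2]
opening: 0.135
grip_force: 29.1
```

>>> move_arm:
  targets:
    - {"x": 0, "y": 0, "z": -1, "ax": 0, "ay": 0.6, "az": 0, "fingers": 0.05}
    - {"x": 0, "y": 0, "z": 0, "ax": 0, "ay": 0, "az": 0, "fingers": 0.05}
    - {"x": 0, "y": 0, "z": 0, "ax": 0, "ay": 0, "az": 0, "fingers": 0.05}

```text
t: 6.47
ee_pos: [0.5872, 0.0222, 0.1758]
tool_rot: [-0.151, -0.015, 0.988, 0.002]
wrist_force: [-2.0, 1.1, -1.3]
opening: 0.132
grip_force: 29.1
```

```bash
python3 -c "
from h import *
f=shot('side');st()
Q=case(cloud(f))
sel=(Q[...,1]<-17)&(Q[...,1]>-26)&(Q[...,0]>10)&(Q[...,0]<64)&(Q[...,2]>166)&(Q[...,2]<215)
v,u=np.nonzero(sel)
for a,b in zip(u,v): print(a,b,Q[b,a].round(0))
" | head -40
```

```text
t 6.5167 tcp [587.2  22.2 175.9] tcp_case [ 67.8  -1.1 175.9] grasp_case [ 73.4  -1.2 193.7] F [-0.49  2.18 -1.34] op 0.132 grip 29.104563295841217 z [-0.297  0.009 -0.955] y [0.001 1.    0.009]
305 180 [ 10. -23. 190.]
306 180 [ 10. -21. 189.]
307 180 [ 11. -19. 188.]
305 181 [ 10. -23. 187.]
306 181 [ 11. -21. 187.]
307 181 [ 12. -20. 187.]
308 181 [ 12. -17. 186.]
306 182 [ 12. -22. 185.]
307 182 [ 15. -21. 187.]
```

>>> move_arm:
  targets:
    - {"x": -1, "y": 0, "z": 0, "ax": 0, "ay": 0, "az": 0, "fingers": 0.05}
    - {"x": -1, "y": 0, "z": 0, "ax": 0, "ay": 0.1, "az": 0, "fingers": 0.05}
    - {"x": 0, "y": 0, "z": 0, "ax": 0, "ay": 0, "az": 0, "fingers": 0.05}
    - {"x": 0, "y": 0, "z": 0, "ax": 0, "ay": 0, "az": 0, "fingers": 0.05}

```text
t: 6.85
ee_pos: [0.5853, 0.0222, 0.176]
tool_rot: [-0.151, -0.015, 0.988, 0.002]
wrist_force: [1.7, 1.3, -2.9]
opening: 0.133
grip_force: 29.2
```

>>> move_arm:
  targets:
    - {"x": -1, "y": 0, "z": 0, "ax": 0, "ay": 0, "az": 0, "fingers": 0.05}
    - {"x": 0, "y": 0, "z": 0, "ax": 0, "ay": 0, "az": 0, "fingers": 0.05}
    - {"x": 0, "y": 0, "z": 0, "ax": 0, "ay": 0, "az": 0, "fingers": 0.05}

```text
t: 7.1
ee_pos: [0.5841, 0.0222, 0.1759]
tool_rot: [-0.151, -0.015, 0.988, 0.002]
wrist_force: [1.4, 1.6, -1.8]
opening: 0.131
grip_force: 29.2
```

>>> move_arm:
  targets:
    - {"x": -1, "y": 0, "z": 0, "ax": 0, "ay": 0, "az": 0, "fingers": 0.05}
    - {"x": -1, "y": 0, "z": 0, "ax": 0, "ay": 0.1, "az": 0, "fingers": 0.05}
    - {"x": 0, "y": 0, "z": 0, "ax": 0, "ay": 0, "az": 0, "fingers": 0.05}
    - {"x": 0, "y": 0, "z": 0, "ax": 0, "ay": 0, "az": 0, "fingers": 0.05}

```text
t: 7.43
ee_pos: [0.582, 0.0222, 0.1759]
tool_rot: [-0.152, -0.015, 0.988, 0.002]
wrist_force: [0.3, 0.7, -1.8]
opening: 0.133
grip_force: 29.1
```

>>> move_arm:
  targets:
    - {"x": -1, "y": 0, "z": 0, "ax": 0, "ay": 0, "az": 0, "fingers": 0.05}
    - {"x": 0, "y": 0, "z": 0, "ax": 0, "ay": 0, "az": 0, "fingers": 0.05}
    - {"x": 0, "y": 0, "z": 0, "ax": 0, "ay": 0, "az": 0, "fingers": 0.05}

```text
t: 7.68
ee_pos: [0.5812, 0.0222, 0.1759]
tool_rot: [-0.152, -0.015, 0.988, 0.002]
wrist_force: [1.4, 2.3, -2.7]
opening: 0.133
grip_force: 29.1
```

>>> move_arm:
  targets:
    - {"x": -1, "y": 0, "z": 0, "ax": 0, "ay": 0, "az": 0, "fingers": 0.05}
    - {"x": 0, "y": 0, "z": 0, "ax": 0, "ay": 0, "az": 0, "fingers": 0.05}
    - {"x": 0, "y": 0, "z": 0, "ax": 0, "ay": 0, "az": 0, "fingers": 0.05}

```text
t: 7.93
ee_pos: [0.5804, 0.0222, 0.1759]
tool_rot: [-0.152, -0.015, 0.988, 0.002]
wrist_force: [4.7, 1.8, -1.3]
opening: 0.132
grip_force: 29.2
```

>>> move_arm:
  targets:
    - {"x": -1, "y": 0, "z": 0, "ax": 0, "ay": 0, "az": 0, "fingers": 0.05}
    - {"x": 0, "y": 0, "z": 0, "ax": 0, "ay": 0, "az": 0, "fingers": 0.05}
    - {"x": 0, "y": 0, "z": 0, "ax": 0, "ay": 0, "az": 0, "fingers": 0.05}

```text
t: 8.18
ee_pos: [0.5796, 0.0222, 0.176]
tool_rot: [-0.152, -0.015, 0.988, 0.002]
wrist_force: [6.2, 2.2, -1.2]
opening: 0.131
grip_force: 29.4
```

The bar touches the keeper face about 7 mm behind the lip front, so it's hooked. I'll relax the pull, release and retreat along the tool axis.

>>> move_arm:
  targets:
    - {"x": 1.5, "y": 0, "z": 0, "ax": 0, "ay": 0, "az": 0, "fingers": 0.05}
    - {"x": 0, "y": 0, "z": 0, "ax": 0, "ay": 0, "az": 0, "fingers": 0.2}
    - {"x": 0, "y": 0, "z": 0, "ax": 0, "ay": 0, "az": 0, "fingers": 0.35}
    - {"x": 0, "y": 0, "z": 0, "ax": 0, "ay": 0, "az": 0, "fingers": 0.35}
    - {"x": 5, "y": 0, "z": 15, "ax": 0, "ay": 0, "az": 0, "fingers": 0.35}
    - {"x": 7, "y": 0, "z": 22, "ax": 0, "ay": 0, "az": 0, "fingers": 0.35}
    - {"x": 10, "y": 0, "z": 32, "ax": 0, "ay": 0, "az": 0, "fingers": 0.35}
    - {"x": 12, "y": 0, "z": 36, "ax": 0, "ay": 0, "az": 0, "fingers": 0.2}

```text
t: 8.85
ee_pos: [0.6124, 0.0222, 0.2761]
tool_rot: [-0.152, -0.015, 0.988, 0.002]
wrist_force: [1.7, -0.9, 1.7]
opening: 0.224
grip_force: 0.0
```

```bash
python3 -c "
from h import *
f=shot('side','side6.png',(250,110,390,230),5);st()
for n in('side',):
    g=load(n);Q=case(cloud(g));hsv=cv2.cvtColor(g['pixels'],cv2.COLOR_BGR2HSV)
    sel=(abs(Q[...,1])<18)&(Q[...,0]>-90)&(Q[...,0]<40)&(Q[...,2]>172)&(Q[...,2]<270)&(hsv[...,1]>150)&((hsv[...,0]<6)|(hsv[...,0]>174))
    q=Q[sel];q=q[np.argsort(q[:,2])];print(len(q));print(q[::max(1,len(q)//15)].round(1))
    sel=(abs(Q[...,1])<12)&(Q[...,0]>40)&(Q[...,0]<90)&(Q[...,2]>180)&(Q[...,2]<215)
    q=Q[sel];print('tab',len(q),q.min(0),q.max(0))
"
```

```text
t 8.9 tcp [615.3  21.9 281.6] tcp_case [ 95.9  -2.2 281.6] grasp_case [101.3  -2.4 299.4] F [1.03 0.53 4.2 ] op 0.201 grip 0.0 z [-0.292  0.008 -0.956] y [0.001 1.    0.008]
128
[[-25.1  11.7 174.9]
 [-22.5   5.9 179.6]
 [-23.5   6.4 181.5]
 [-24.3   6.9 183.5]
 [-23.   -3.  186. ]
 [-23.9  -9.4 188.1]
 [-25.4   3.  190.1]
 [-23.5  -9.3 194.1]
 [-23.7  -2.2 196.6]
 [-23.7 -11.2 200.4]
 [-24.7 -12.9 203.2]
 [-22.7 -13.5 207.9]
 [-25.9 -14.2 211.1]
 [-24.6 -12.2 216.8]
 [-25.9 -11.2 223.5]
 [-29.1  11.1 241.2]]
tab 95 [ 40.40250674 -11.65841614 180.14304099] [ 74.43672874  11.26834863 200.72638228]
```

View pics/side6.png

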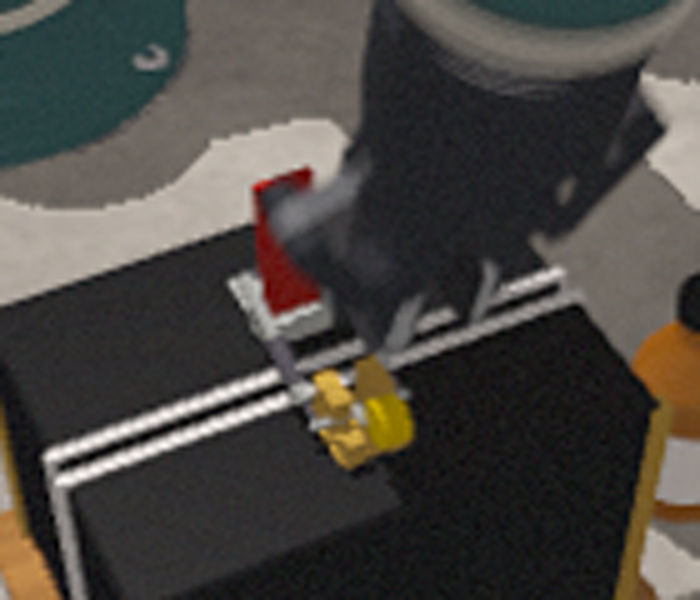

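The loop is hooked: the bar is under the lip, the tab sits in front at (390,415), and the lever is upright at about 1.55 rad. Next I shut the fingers, straighten the tool and place it on the lever's +x face.

>>> move_arm:
  targets:
    - {"x": -10, "y": 0, "z": 0, "ax": 0, "ay": -5, "az": 0, "fingers": 0}
    - {"x": -22, "y": 0, "z": 0, "ax": 0, "ay": -5, "az": 0, "fingers": 0}
    - {"x": -22, "y": 0, "z": 0, "ax": 0, "ay": -5, "az": 0, "fingers": 0}
    - {"x": -22, "y": 0, "z": 0, "ax": 0, "ay": -2.4, "az": 0, "fingers": 0}
    - {"x": -20, "y": 0, "z": 0, "ax": 0, "ay": 0, "az": 0, "fingers": 0}
    - {"x": 0, "y": 0, "z": 0, "ax": 0, "ay": 0, "az": 0, "fingers": 0}
    - {"x": 0, "y": 0, "z": 0, "ax": 0, "ay": 0, "az": 0, "fingers": 0}
  squeeze: 20

```text
t: 9.48
ee_pos: [0.5287, 0.022, 0.276]
tool_rot: [-0.027, -0.015, 1.0, 0.0]
wrist_force: [1.3, 0.3, -0.2]
opening: 0.003
grip_force: 0.0
```

```bash
python3 -c "
from h import *
st()
for th in (1.6,1.4,1.2,1.0,.8,.6,.4,.3,.2,.1,0):
    r=50;print(th,(np.array([-27.5-r*np.cos(th)+4*np.sin(th)+11,176+r*np.sin(th)+4*np.cos(th)])).round(1))"
```

```text
t 9.4833 tcp [528.7  22.  276. ] tcp_case [  9.3   0.5 276. ] grasp_case [ 10.3   0.4 294.7] F [ 1.31  0.29 -0.17] op 0.003 grip 0.0 z [-0.054  0.002 -0.999] y [-0.001  1.     0.002]
1.6 [-11.  225.9]
1.4 [-21.1 226. ]
1.2 [-30.9 224.1]
1.0 [-40.1 220.2]
0.8 [-48.5 214.7]
0.6 [-55.5 207.5]
0.4 [-61.  199.2]
0.3 [-63.1 194.6]
0.2 [-64.7 189.9]
0.1 [-65.9 185. ]
0 [-66.5 180. ]
```

>>> move_arm:
  targets:
    - {"x": -3, "y": -1, "z": -16, "ax": 0, "ay": -3, "az": 0, "fingers": 0}
    - {"x": -3, "y": 0, "z": -16, "ax": 0, "ay": 0, "az": 0, "fingers": 0}
    - {"x": 0, "y": 0, "z": -16, "ax": 0, "ay": 0, "az": 0, "fingers": 0}
    - {"x": -6, "y": 0, "z": 0, "ax": 0, "ay": 0, "az": 0, "fingers": 0}
    - {"x": -6, "y": 0, "z": 0, "ax": 0, "ay": 0, "az": 0, "fingers": 0}
    - {"x": 0, "y": 0, "z": 0, "ax": 0, "ay": 0, "az": 0, "fingers": 0}

```text
t: 9.98
ee_pos: [0.5112, 0.0209, 0.2279]
tool_rot: [-0.001, -0.016, 1.0, 0.0]
wrist_force: [0.9, -0.1, 0.9]
opening: -0.003
grip_force: 0.0
```

>>> move_arm:
  targets:
    - {"x": -4, "y": 0, "z": 0, "ax": 0, "ay": 0, "az": 0, "fingers": 0}
    - {"x": -4, "y": 0, "z": 0, "ax": 0, "ay": 0, "az": 0, "fingers": 0}
    - {"x": -4, "y": 0, "z": 0, "ax": 0, "ay": 0, "az": 0, "fingers": 0}
    - {"x": 0, "y": 0, "z": 0, "ax": 0, "ay": 0, "az": 0, "fingers": 0}

```text
t: 10.32
ee_pos: [0.4994, 0.0209, 0.2277]
tool_rot: [-0.001, -0.016, 1.0, 0.0]
wrist_force: [1.8, -1.0, 1.1]
opening: -0.003
grip_force: 0.5
```

```bash
python3 -c "
from h import *
st()"
```

```text
t 10.3167 tcp [499.4  20.9 227.7] tcp_case [-20.    0.3 227.7] grasp_case [-20.    0.3 246.4] F [ 1.83 -0.96  1.1 ] op -0.003 grip 0.5465121567249298 z [-0.002  0.    -1.   ] y [-0.001  1.     0.   ]
```

>>> move_arm:
  targets:
    - {"x": -4, "y": 0, "z": -0.7, "ax": 0, "ay": 0, "az": 0, "fingers": 0}
    - {"x": -4, "y": 0, "z": -1, "ax": 0, "ay": 0, "az": 0, "fingers": 0}
    - {"x": -4, "y": 0, "z": -1.5, "ax": 0, "ay": 0, "az": 0, "fingers": 0}
    - {"x": -4, "y": 0, "z": -2, "ax": 0, "ay": 0, "az": 0, "fingers": 0}
    - {"x": -4, "y": 0, "z": -2.3, "ax": 0, "ay": 0, "az": 0, "fingers": 0}
    - {"x": 0, "y": 0, "z": 0, "ax": 0, "ay": 0, "az": 0, "fingers": 0}

```text
t: 10.82
ee_pos: [0.4789, 0.0209, 0.2196]
tool_rot: [-0.001, -0.015, 1.0, 0.0]
wrist_force: [1.5, -1.6, 3.8]
opening: 0.0
grip_force: 1.8
```

```bash
python3 -c "
from h import *
f=shot('side','side7.png',(250,110,390,230),5);st()"
```

```text
t 10.8667 tcp [479.2  21.  219.7] tcp_case [-40.2   1.  219.7] grasp_case [-40.2   1.  238.4] F [ 1.61 -0.74  4.37] op 0.003 grip 1.8230363633483648 z [-0.003  0.    -1.   ] y [-0.001  1.     0.   ]
```

View pics/side7.png

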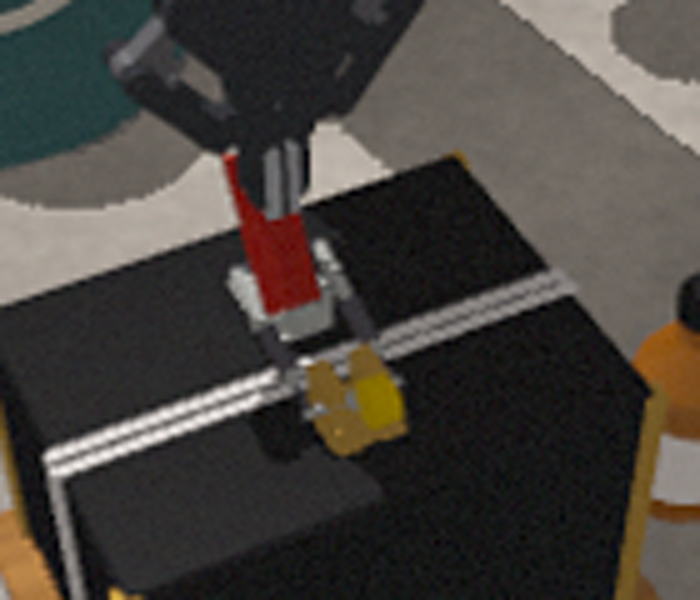

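The seam is already closing and the bar is under the lip, so I continue pressing along the arc.

>>> move_arm:
  targets:
    - {"x": -4.2, "y": -0.2, "z": -2.5, "ax": 0, "ay": 0, "az": 0, "fingers": 0}
    - {"x": -4, "y": -0.2, "z": -3, "ax": 0, "ay": 0, "az": 0, "fingers": 0}
    - {"x": -3.7, "y": -0.2, "z": -3.4, "ax": 0, "ay": 0, "az": 0, "fingers": 0}
    - {"x": -3.3, "y": -0.2, "z": -3.6, "ax": 0, "ay": 0, "az": 0, "fingers": 0}
    - {"x": 0, "y": 0, "z": 0, "ax": 0, "ay": 0, "az": 0, "fingers": 0}

```text
t: 11.28
ee_pos: [0.4638, 0.0203, 0.2069]
tool_rot: [-0.002, -0.016, 1.0, 0.0]
wrist_force: [0.9, -0.0, 2.8]
opening: 0.001
grip_force: 1.6
```

>>> move_arm:
  targets:
    - {"x": -2, "y": -0.1, "z": -2.6, "ax": 0, "ay": 0, "az": 0, "fingers": 0}
    - {"x": -1.7, "y": -0.1, "z": -2.8, "ax": 0, "ay": 0, "az": 0, "fingers": 0}
    - {"x": -1.5, "y": -0.1, "z": -2.9, "ax": 0, "ay": 0, "az": 0, "fingers": 0}
    - {"x": 0, "y": 0, "z": 0, "ax": 0, "ay": 0, "az": 0, "fingers": 0}

```text
t: 11.62
ee_pos: [0.4587, 0.02, 0.1984]
tool_rot: [-0.002, -0.016, 1.0, 0.0]
wrist_force: [0.3, 1.2, 1.3]
opening: -0.005
grip_force: 0.7
```

```bash
python3 -c "
from h import *
st()"
```

```text
t 11.6167 tcp [458.7  20.  198.4] tcp_case [-60.7   0.6 198.4] grasp_case [-60.6   0.6 217.1] F [0.31 1.24 1.33] op -0.005 grip 0.7057141838595271 z [-0.004  0.001 -1.   ] y [-0.001  1.     0.001]
```

>>> move_arm:
  targets:
    - {"x": -1.5, "y": 0, "z": -3, "ax": 0, "ay": 0, "az": 0, "fingers": 0}
    - {"x": -1.2, "y": 0, "z": -3, "ax": 0, "ay": 0, "az": 0, "fingers": 0}
    - {"x": -1, "y": 0, "z": -3, "ax": 0, "ay": 0, "az": 0, "fingers": 0}
    - {"x": 0, "y": 0, "z": 0, "ax": 0, "ay": 0, "az": 0, "fingers": 0}

```text
t: 11.95
ee_pos: [0.455, 0.0199, 0.1892]
tool_rot: [-0.002, -0.015, 1.0, 0.0]
wrist_force: [-0.4, -0.2, 0.0]
opening: 0.002
grip_force: 0.0
```

```bash
python3 -c "
from h import *
f=shot('side','side8.png',(250,110,390,230),5);st()"
```

```text
t 12.0 tcp [455.2  19.9 189.5] tcp_case [-64.2   0.6 189.5] grasp_case [-64.1   0.6 208.2] F [ 0.42 -0.24  0.  ] op 0.001 grip 0.0 z [-0.003  0.    -1.   ] y [-0.001  1.     0.   ]
```

View pics/side8.png

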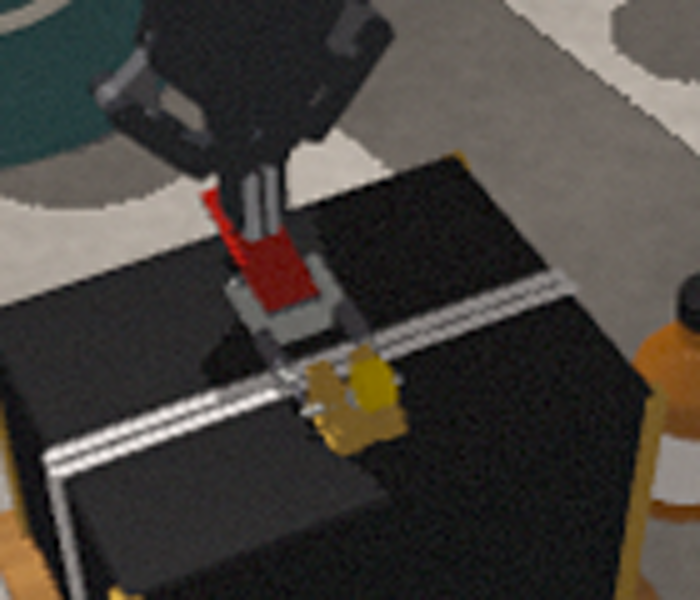

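```bash
python3 -c "
from h import *
f=load('side')
for th in(0,.1,.2,.3,.4,.6):
  o=[]
  for r in(68,20):
    for y in(-13,13):
      p=[-27.5-r*np.cos(th)+4*np.sin(th),y,176+r*np.sin(th)+4*np.cos(th)]
      o.append(((proj(f,toworld(p))-[250,110])*5+2).round(0))
  print(th,o)
Q=case(cloud(f));hsv=cv2.cvtColor(f['pixels'],cv2.COLOR_BGR2HSV)
sel=(abs(Q[...,1])<18)&(Q[...,0]>-100)&(Q[...,0]<40)&(Q[...,2]>165)&(Q[...,2]<270)&(hsv[...,1]>150)&((hsv[...,0]<6)|(hsv[...,0]>174))
q=Q[sel];q=q[np.argsort(q[:,0])];print(len(q));print(q[::max(1,len(q)//20)].round(1))"
```

```text
0 [array([198., 209.]), array([251., 191.]), array([242., 275.]), array([297., 256.])]
0.1 [array([198., 198.]), array([251., 181.]), array([242., 272.]), array([297., 253.])]
0.2 [array([198., 189.]), array([252., 171.]), array([243., 270.]), array([298., 251.])]
0.3 [array([199., 180.]), array([253., 162.]), array([243., 268.]), array([298., 249.])]
0.4 [array([200., 172.]), array([255., 155.]), array([244., 266.]), array([299., 247.])]
0.6 [array([205., 161.]), array([260., 143.]), array([246., 264.]), array([302., 245.])]
198
[[-9.110e+01 -9.600e+00  1.919e+02]
 [-7.640e+01 -9.200e+00  1.886e+02]
 [-6.890e+01 -1.390e+01  2.020e+02]
 [-6.260e+01 -1.300e+01  1.867e+02]
 [-5.850e+01 -1.020e+01  1.859e+02]
 [-5.680e+01 -6.200e+00  1.855e+02]
 [-5.490e+01 -1.190e+01  1.837e+02]
 [-5.390e+01 -9.800e+00  1.865e+02]
 [-5.120e+01  7.000e-01  1.843e+02]
 [-4.940e+01 -7.200e+00  1.862e+02]
 [-4.790e+01  1.100e+01  1.827e+02]
 [-4.590e+01  7.700e+00  1.828e+02]
 [-4.370e+01 -7.600e+00  1.823e+02]
 [-4.140e+01 -1.110e+01  1.799e+02]
 [-4.000e+01  1.000e-01  1.820e+02]
 [-3.820e+01 -8.000e-01  1.811e+02]
 [-3.590e+01  1.000e+01  1.812e+02]
 [-3.410e+01 -2.600e+00  1.824e+02]
 [-3.190e+01 -6.100e+00  1.798e+02]
 [-2.950e+01 -9.500e+00  1.805e+02]
 [-2.770e+01 -3.400e+00  1.793e+02]
 [-2.530e+01  2.500e+00  1.787e+02]]
```

The lever is at about 0.17 rad, right at dead centre with little force. I'll ease it on past centre.

>>> move_arm:
  targets:
    - {"x": -0.5, "y": 0, "z": -2, "ax": 0, "ay": 0, "az": 0, "fingers": 0}
    - {"x": -0.5, "y": 0, "z": -2, "ax": 0, "ay": 0, "az": 0, "fingers": 0}
    - {"x": 0, "y": 0, "z": -2, "ax": 0, "ay": 0, "az": 0, "fingers": 0}
    - {"x": 0, "y": 0, "z": 0, "ax": 0, "ay": 0, "az": 0, "fingers": 0}

```text
t: 12.33
ee_pos: [0.4544, 0.0199, 0.1835]
tool_rot: [-0.002, -0.016, 1.0, 0.0]
wrist_force: [-0.5, -0.3, -1.0]
opening: 0.005
grip_force: 0.0
```

>>> move_arm:
  targets:
    - {"x": 0, "y": 0, "z": -1.5, "ax": 0, "ay": 0, "az": 0, "fingers": 0}
    - {"x": 0, "y": 0, "z": 0, "ax": 0, "ay": 0, "az": 0, "fingers": 0}
    - {"x": 0, "y": 0, "z": 0, "ax": 0, "ay": 0, "az": 0, "fingers": 0}

```text
t: 12.58
ee_pos: [0.4545, 0.0199, 0.1824]
tool_rot: [-0.001, -0.016, 1.0, 0.0]
wrist_force: [-0.1, 0.2, 0.6]
opening: 0.0
grip_force: 0.0
```

```bash
cat > lev.py <<'E'
from h import *
f=shot('side','side_l.png',(250,110,390,230),5);st()
Q=case(cloud(f));hsv=cv2.cvtColor(f['pixels'],cv2.COLOR_BGR2HSV)
sel=(abs(Q[...,1])<14)&(Q[...,0]>-92)&(Q[...,0]<-28)&(Q[...,2]>165)&(Q[...,2]<270)&(hsv[...,1]>150)&((hsv[...,0]<6)|(hsv[...,0]>174))
q=Q[sel];from scipy.stats import theilslopes
r=theilslopes(q[:,2],q[:,0]);print(len(q),"slope",r[0],"z at pivot",r[1]-27.5*r[0],"ext",q.min(0),q.max(0))
E
python3 lev.py
```

```text
t 12.6333 tcp [454.6  19.8 182.5] tcp_case [-64.8   0.6 182.5] grasp_case [-64.8   0.6 201.2] F [-0.24 -0.97 -0.38] op 0.002 grip 0.0 z [-0.003  0.    -1.   ] y [-0.001  1.     0.   ]
154 slope -0.010356794396052787 z at pivot 178.85775327446217 ext [-90.99242607 -13.82684831 176.81370394] [-28.08999489  12.23092343 197.18646324]
```

The lever is flat (slope 0.01) and has snapped over by itself. I'll confirm with a light press, then retreat.

>>> move_arm:
  targets:
    - {"x": 0, "y": 0, "z": -1.5, "ax": 0, "ay": 0, "az": 0, "fingers": 0}
    - {"x": 0, "y": 0, "z": -1.2, "ax": 0, "ay": 0, "az": 0, "fingers": 0}
    - {"x": 0, "y": 0, "z": 0, "ax": 0, "ay": 0, "az": 0, "fingers": 0}
    - {"x": 0, "y": 0, "z": 0, "ax": 0, "ay": 0, "az": 0, "fingers": 0}

```text
t: 12.97
ee_pos: [0.4545, 0.0199, 0.1797]
tool_rot: [-0.001, -0.016, 1.0, 0.0]
wrist_force: [-0.3, -0.6, -0.0]
opening: 0.001
grip_force: 0.0
```

>>> move_arm:
  targets:
    - {"x": 0, "y": 0, "z": -0.8, "ax": 0, "ay": 0, "az": 0, "fingers": 0}
    - {"x": 0, "y": 0, "z": 0, "ax": 0, "ay": 0, "az": 0, "fingers": 0}
    - {"x": 0, "y": 0, "z": 0, "ax": 0, "ay": 0, "az": 0, "fingers": 0}

```text
t: 13.22
ee_pos: [0.4545, 0.0198, 0.1793]
tool_rot: [-0.001, -0.016, 1.0, 0.0]
wrist_force: [-2.6, 0.2, 7.8]
opening: -0.001
grip_force: 3.8
```

Contact on the hard stop at 7.8 N: the lever is fully down. I'll back away.

>>> move_arm:
  targets:
    - {"x": 0, "y": 0, "z": 3, "ax": 0, "ay": 0, "az": 0, "fingers": 0}
    - {"x": 0, "y": 0, "z": 15, "ax": 0, "ay": 0, "az": 0, "fingers": 0}
    - {"x": 0, "y": 0, "z": 30, "ax": 0, "ay": 0, "az": 0, "fingers": 0}
    - {"x": 0, "y": 0, "z": 35, "ax": 0, "ay": 0, "az": 0, "fingers": 0}
    - {"x": -20, "y": 0, "z": 30, "ax": 0, "ay": 0, "az": 0, "fingers": 0}
    - {"x": -30, "y": 0, "z": 0, "ax": 0, "ay": 0, "az": 0, "fingers": 0}
    - {"x": 0, "y": 0, "z": 0, "ax": 0, "ay": 0, "az": 0, "fingers": 0}
    - {"x": 0, "y": 0, "z": 0, "ax": 0, "ay": 0, "az": 0, "fingers": 0}

```text
t: 13.88
ee_pos: [0.4039, 0.0199, 0.2926]
tool_rot: [-0.001, -0.015, 1.0, 0.0]
wrist_force: [0.0, -1.0, 0.4]
opening: 0.001
grip_force: 0.0
```

```bash
python3 lev.py
```

```text
t 13.9333 tcp [404.5  19.8 292.1] tcp_case [-114.9    2.1  292.1] grasp_case [-114.9    2.1  310.8] F [ 0.06 -0.06  0.41] op 0.001 grip 0.0 z [-0.002  0.    -1.   ] y [-0.001  1.     0.   ]
231 slope 0.00040398820559987717 z at pivot 179.13380580715017 ext [-91.85997826 -13.82944119 176.6511429 ] [-28.57972313  12.29412157 181.67831446]
```

View pics/side_l.png

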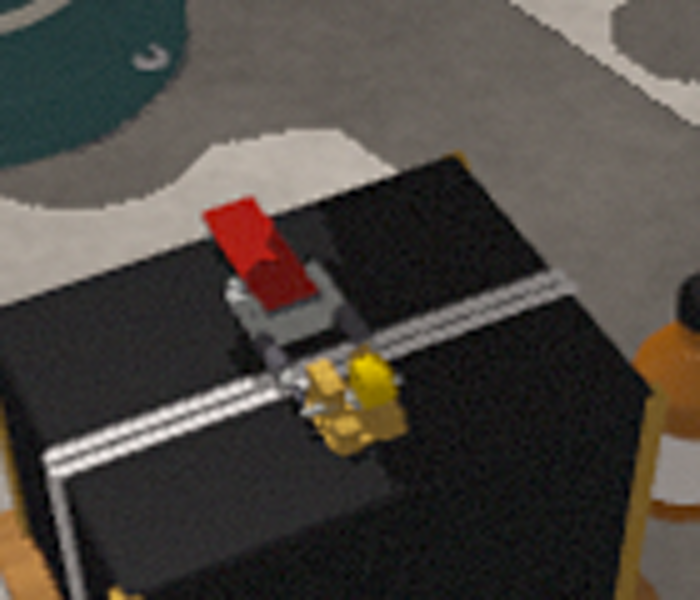

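The lever lies flat by itself, the seam is shut, the bar sits behind the lip, and the arm is clear of everything. Handing in.

```bash
python3 -c "
from h import *
print(robot.close_job())"
```

```text
the job is handed in; nothing more can be done
None
```

The loop is hooked behind the keeper lip, the red lever is pressed past centre and stays down flat, the seam looks shut, and the job is handed in at about 14 s with the arm clear.

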